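# Zero the bench comparator and load the brass spacer

### The arm

A 7-joint arm with a two-finger parallel gripper is mounted at the origin on a cart in front of the work surface, level with it; the furniture and walls round the work are solid. World frame = base frame: x ahead of the robot, y to its left, z up, the work surface at z = 0. Lengths are in mm, angles in rad, forces in N, time in s.
With the tool pointing down it reaches from about 350 to 900 mm from the base axis. Payload 19.9 kg.
Tool frame: the origin (TCP) lies on the centre line of the jaws, within the pads' length; the fingertips stand ctrl.tip_reach ahead of it and the grasp point (between the pads) is the TCP (ctrl.tip_reach is the distance from the TCP to the fingertips, in mm); z points along the fingers, y is the line along which they close (so a half turn about z gives the same grasp; the last joint's range is limited). The gripper opens to 85 mm and grips with 20 to 120 N. Pads are 22 mm wide; open, the fingers measure 114 mm over their backs; the gripper's body (76 mm by 85 mm) begins 54 mm behind the grasp point. The pads swing forward as they close: fully open they stand 13 mm farther back than shut.
Start: joints at [-1.363, 0.417, -0.01, 1.614, 0.005, 1.111, -0.053], TCP at [154.496, 605.586, 250.26] pointing down, gripper open.
Joint ranges: [-2.81, 2.81], [-0.39, 2.02], [-1.27, 1.25], [0.06, 2.57], [-1.19, 4.33], [0.19, 2], [-2.82, 2.82]. Speed limits (rad/s): [1.89, 1.89, 2.39, 2.39, 3.01, 3.01, 3.01].

### API

Orientations are given as a 3x3 rotation matrix whose columns are the frame's x, y, z axes.
In Python, from station import ctrl, claw, solver, imaging, recognise, landmark_of gives the robot as it stands. Calls block until the motion is done:
- ctrl.reach(position, orientation): joint-space move of the TCP to a pose.
- ctrl.move_straight(position, max_speed=150, attitude=None): straight line of the TCP; attitude=None keeps the orientation; max_speed is the mean speed in mm/s.
- ctrl.goto_joints(angles): joint-space move.
- claw.grip(opening, squeeze=None): opening from 0.0 (shut) to 1.0 (fully open); squeeze is the grip in N (None keeps the last); returns when the fingers have stopped.
- ctrl.pause(seconds).
- solver.ik(position, orientation): joint angles nearest the present ones, or None.
- ctrl.get_obs(): the state.
- imaging.get_image(name): name is "scene" or "top" or "wrist"; returns a dict with "image" (400x640x3 uint8, red, green, blue), "mtx" (3x3 intrinsics, pixels), "view" (4x4, takes a point from world to camera coordinates). Camera axes: x right, y up, looking along -z (the intrinsics and any distortion apply to the point x, -y, -z); pixel columns grow to the right and rows downward; lengths in mm; the calibration is good to about 2 mm. A picture is of the moment at which its call begins. There is no depth.
A pose or a line that the arm cannot do raises ctrl.Unreachable and nothing moves.
- ctrl.sign_off(): hands the job in; it is judged then, once.
Trained networks look in a picture, given as the dict that the camera call returned (one of the last four; its "shot" number tells which), for a name from the list of things; names that differ only in an ending like _2 or _b are one class to them, and where a whole thing is asked for, a point or a joint stands for the part that bears it (a point fixed in the world has none). Each returns a list of dicts, best first, with "score" (0 to 1); they miss things now and then, are a little off and sometimes report something else, mostly with a low value. They report only what shows in the picture. A call takes as long as a camera call.
- recognise(label, picture): "position" ([column, row] in pixels, amid what is visible of it).
- landmark_of(label, picture): "position" ([column, row] in pixels: a listed point, or the origin of a listed thing).
The state is a dict: "clock": time; "joints": joint angles; "joint_velocities": joint speeds; "effort": joint torques, N m; "position": TCP position; "tool_rot": TCP orientation; "wrist_force": force on the tool from outside, world axes, zero at the start; "wrist_torque": the same for the moment, N m; "gripper_width": opening from 0.0 (shut) to 1.0 (fully open); "grip_force": force on a finger pad.
Only numpy, scipy, OpenCV 4.12 (cv2) and the standard library are available. Lean on these libraries where they do the work, as an engineer would, in place of code of your own. Each camera call takes 0.05 s, during which the arm holds its last target. There are 200 camera calls.

### The job

The steel master with the blue band is standing in the sprung comparator: press the red zero key fully down while the master is in there, and do not press it at any time after the master has been taken out. Then lift the master out, stand it upright on the blue felt disc of the comparator's base, and lower the brass spacer upright into the comparator in its place, between the fixed jaw and the sprung jaw and down on the base.

Things in the scene. Friction and masses are not known exactly. Their poses are not given: they have to be found in the camera images.
- nest (a point): Comparator: fixed grey fixture, steel base 12 mm thick. Point on the base's top, midway between two steel jaws. z up, y left; x from fixed jaw (near) to sprung jaw and grey head (far). Jaws: 30 mm wide in y, 37 mm high, top 13 mm slope apart 9 mm each as lead-in. Empty, the sprung jaw sits 4 mm closer; a part lowered straight here pushes it back (2 to 3.5 N). Fingers fit at +y and -y.
- zero_key (a joint): Red round zero key (26 mm) on top of the comparator's head, pressed straight down: 0 up, 0.006 m fully down (about 5 N), springs back; pressed beyond 0.004. Its top, when up, is centred at (108, 0, 58) mm in the axes of nest, 6 mm above a black collar of 42 mm diameter; the head's top is 22 mm below the key's top.
- master_mid (a point): Master: upright steel cylinder with a blue band, 36 mm diameter, 50 mm high, under 0.45 kg, standing in the comparator at the start. The point is its centre, 25 mm above its underside; z is its axis. Its resting place, the blue felt disc (68 mm diameter) on the comparator's base, is centred at (0, 130, 0) mm in the axes of nest, level with it.
- spacer_mid (a point): Spacer: upright brass cylinder, 36 mm diameter, 50 mm high, under 0.4 kg, with a dark 18 mm bore in its top. It stands on the bench right of the comparator, among a yellow and a black thread spool of similar size that are no part of the job. The point is its centre, 25 mm above its underside; z is its axis.

How it is judged:
By the outcome, as a careful person would: the job done as asked, in the order asked, and still so for the second after the job is handed in, with the robot touching nothing.
It also fails if it takes over 61 s, if anything falls off the work surface, if the arm or the gripper's body presses on something with over 40 N, if the wrist force passes 120 N, or if a joint passes its speed limit or range.

## Working session

There is one attempt and no reset: what is moved stays moved. The work goes in short steps, each a Python script; the robot and the scene stay as the last script left them, time stands still between calls to the robot, and variables do not carry over. Pictures are saved under pics/ and viewed, at most 10 in all, crops included, and the job is handed in when it is done.

```bash
mkdir -p pics
cat > h.py <<'E'
import numpy as np, cv2
from station import ctrl, claw, solver, imaging, recognise, landmark_of
def ray(p,px):
    K=np.array(p["mtx"]);V=np.array(p["view"])
    d=np.linalg.inv(K)@np.array([px[0],px[1],1.]); d=np.array([d[0],-d[1],-d[2]])
    R=V[:3,:3]; return -R.T@V[:3,3], R.T@d/np.linalg.norm(d)
def at_z(p,px,z):
    c,d=ray(p,px); return c+d*(z-c[2])/d[2]
def proj(p,X):
    V=np.array(p["view"]);c=V[:3,:3]@np.array(X,float)+V[:3,3]
    q=np.array(p["mtx"])@np.array([c[0],-c[1],-c[2]]); return q[:2]/q[2]
def tri(obs):
    A=np.zeros((3,3));b=np.zeros(3)
    for p,px in obs:
        c,d=ray(p,px);M=np.eye(3)-np.outer(d,d);A+=M;b+=M@c
    return np.linalg.solve(A,b)
def save(p,n): cv2.imwrite("pics/"+n,p["image"][:,:,::-1])
E
python3 - <<'E'
from h import *
ps={n:imaging.get_image(n) for n in("scene","top","wrist")}
for n,p in ps.items():
    save(p,n+"0.png"); print(n,p.keys(),np.round(ray(p,[320,200])[0]),np.round(ray(p,[320,200])[1],2))
    for l in("nest","zero_key","master_mid","spacer_mid"):
        print(l,[(np.round(r["position"]),round(r["score"],2)) for r in landmark_of(l,p)[:3]])
o=ctrl.get_obs();print(o["clock"],np.round(o["tool_rot"],3),ctrl.tip_reach)
E
```

```text
scene dict_keys(['image', 'mtx', 'view', 'shot']) [ 221. -615.  720.] [ 0.34  0.56 -0.75]
nest [(array([273., 181.]), 0.76)]Traceback (most recent call last):
  File "<stdin>", line 6, in <module>
ValueError: it knows: master_mid, nest, spacer_mid
```

Run:
```python
from h import *
ps={n:imaging.get_image(n) for n in("scene","top","wrist")}
for n,p in ps.items():
    save(p,n+"0.png"); print(n,np.round(ray(p,[320,200])[0]),np.round(ray(p,[320,200])[1],2))
    for l in("nest","master_mid","spacer_mid"):
        print(l,[(np.round(r["position"],1),round(r["score"],2)) for r in landmark_of(l,p)[:3]])
    print("key",[(np.round(r["position"],1),round(r["score"],2)) for r in recognise("zero_key",p)[:3]])
o=ctrl.get_obs();print(o["clock"],np.round(o["tool_rot"],3),ctrl.tip_reach)
```

```text
scene [ 221. -615.  720.] [ 0.34  0.56 -0.75]
nest [(array([275.8, 185.1]), 0.82)]
master_mid [(array([270.3, 178.1]), 0.69)]
spacer_mid [(array([360.1, 282.2]), 0.55)]
key [(array([309.2, 155.1]), 0.45)]
top [ 402. -126.  923.] [ 0.16  0.01 -0.99]
nest [(array([242.8, 234.8]), 0.59)]
master_mid [(array([242.4, 236.4]), 0.75)]
spacer_mid [(array([423.2, 228.6]), 0.7)]
key [(array([253.1, 182.4]), 0.47)]
wrist [ 90. 622. 373.] [ 0.25 -0.08 -0.97]
nest []
master_mid []
spacer_mid []
key []
0.95 [[-0.969  0.247  0.   ]
 [ 0.247  0.969 -0.   ]
 [-0.    -0.    -1.   ]] 19.0
```

View pics/top0.png

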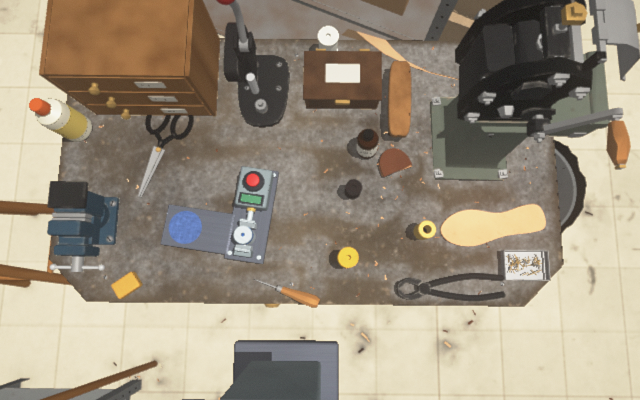

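View pics/scene0.png

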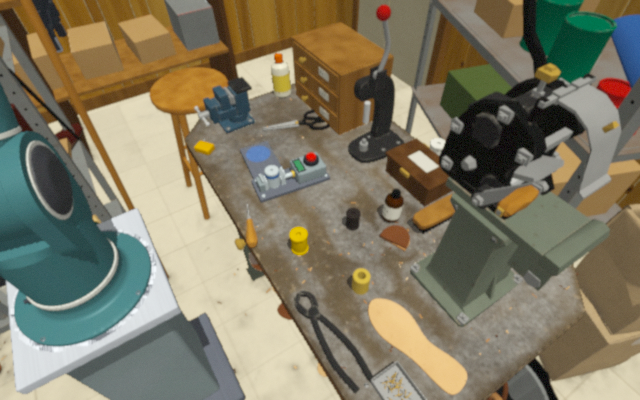

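The top view shows the comparator with the master at (242,235), the key at (253,180), the felt at (184,226) and the brass spacer at (427,229). The yellow and black spools are at (346,257) and (353,189).

Run:
```python
from h import *
t=imaging.get_image("top");s=imaging.get_image("scene")
hsv=cv2.cvtColor(t["image"],cv2.COLOR_RGB2HSV)
def cen(m,x0,y0,x1,y1):
    k=np.zeros_like(m);k[y0:y1,x0:x1]=m[y0:y1,x0:x1];M=cv2.moments(k,True);print(M["m00"]);return M["m10"]/M["m00"],M["m01"]/M["m00"]
blue=cen(cv2.inRange(hsv,(105,110,60),(125,255,255)),160,200,208,250)
red=cen(cv2.inRange(hsv,(0,150,120),(8,255,255))|cv2.inRange(hsv,(172,150,120),(180,255,255)),238,165,270,195)
F=at_z(t,blue,12);R=at_z(t,red,70)
print(blue,red,F,R)
# nest = F - 130*yhat ; key = nest+108 xhat
v=R-F; a=np.arctan2(v[1],v[0])-np.arctan2(-130,108); x=np.array([np.cos(a),np.sin(a)]);y=np.array([-x[1],x[0]])
print("yaw",a,np.hypot(v[0],v[1]),np.hypot(130,108))
m=(F+R)[:2]/2; print("nest",m-54*x-65*y)
for l,z in(("nest",12),("master_mid",37),("spacer_mid",25)):
    pt=landmark_of(l,t)[0]["position"];psn=landmark_of(l,s)[0]["position"]
    print(l,np.round(tri([(t,pt),(s,psn)]),1),np.round(at_z(t,pt,z),1),np.round(at_z(s,psn,z),1))
```

```text
791.0
127.0
(184.61946902654867, 226.70417193426044) (252.04724409448818, 179.51968503937007) [494.88977156 157.39409063  12.        ] [582.83446709  13.35992105  70.        ]
yaw -0.1450589321448954 168.7605151593869 169.00887550658396
nest [476.03346202  28.86541569]Traceback (most recent call last):
  File "<stdin>", line 15, in <module>
IndexError: list index out of range
```

```bash
cat >> h.py <<'E'
yaw=-0.145
def rot(a,flip=1):
    x=-flip*np.array([np.cos(a),np.sin(a),0]);z=np.array([0,0,-1.]);return np.array([x,np.cross(z,x),z]).T
E
python3 - <<'E'
from h import *
for f in(1,-1):
  for P in([450,33,230],[590,13,120]): print(f,solver.ik(P,rot(yaw,f)))
ctrl.reach([440,34,220],rot(yaw))
w=imaging.get_image("wrist");save(w,"w1.png");t=imaging.get_image("top")
n=np.array([476,28.9,12]);x=np.array([np.cos(yaw),np.sin(yaw),0]);y=np.array([-x[1],x[0],0])
print("pred nest",proj(w,n),"mastertop",proj(w,n+[0,0,50]),"key",proj(w,n+108*x+[0,0,58]),"felt",proj(w,n+130*y))
for l in("nest","master_mid"):
    print(l,[(np.round(r["position"],1),r["score"]) for r in landmark_of(l,w)[:2]])
for p in(w,t):print([(np.round(r["position"],1),r["score"]) for r in recognise("zero_key",p)[:2]])
r=landmark_of("spacer_mid",t); print([(q["position"],q["score"],at_z(t,q["position"],25)) for q in r[:2]],at_z(t,[427,229],50))
print(ctrl.get_obs()["clock"],ctrl.get_obs()["wrist_force"])
E
```

```text
1 [-0.69266427  0.14018047  0.60176209  2.06526169 -0.0965202   0.96272143
  1.38555868]
1 [-0.4194715   0.54784009  0.45326029  1.82042578 -0.31020431  0.84380013
  1.61028623]
-1 [-0.86897316  0.15987372  0.80211588  2.06945331 -0.13964893  0.96509321
 -1.70921006]
-1 [-0.65244484  0.64468607  0.78763202  1.82783892 -0.56944841  0.91062715
 -1.3176458 ]
pred nest [325.2202817  213.44218207] mastertop [325.1150928  229.84994597] key [325.07242122 337.44889934] felt [448.64792062 213.54133387]
nest [(array([326.2, 213. ]), 0.74)]
master_mid [(array([325.3, 220.1]), 0.64)]
[(array([325.4, 334.8]), 0.97)]
[(array([250.9, 182.4]), 0.56)]
[([422.7, 230.8], 0.66, array([ 490.1888941 , -327.90762481,   25.        ]))] [ 491.36825621 -330.85349455   50.        ]
3.7333 [ 0.31298086 -0.34586773 -0.78747381]
```

View pics/w1.png

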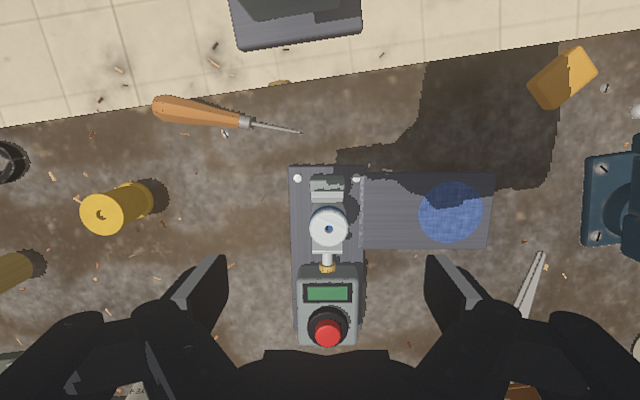

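The wrist view fits the estimate to 2–4 px, at about 1 mm per px: master top (329,229), key (327,334), felt (451,212). I'll press the key now.

```bash
cat >> h.py <<'E'
x=np.array([np.cos(yaw),np.sin(yaw),0]);y=np.array([-x[1],x[0],0])
nest=np.array([476,28.9,12])+1.5*y
E
python3 - <<'E'
from h import *
claw.grip(0.0)
K=nest+107*x+[0,0,58+19]
ctrl.reach(K+[0,0,30],rot(yaw)); ctrl.move_straight(K+[0,0,4],80)
f0=ctrl.get_obs()["wrist_force"][2]
for dz in(0,-2,-3.5,-5,-6,-7,-8,-9):
    ctrl.move_straight(K+[0,0,dz],40); ctrl.pause(.1)
    o=ctrl.get_obs(); f=o["wrist_force"][2]-f0; print(dz,np.round(f,1),np.round(o["position"]-K,1))
    if f>12: break
w=imaging.get_image("wrist");save(w,"w2.png")
s=imaging.get_image("scene");cv2.imwrite("pics/s2.png",cv2.resize(s["image"][110:220,220:380,::-1],None,fx=5,fy=5,interpolation=2))
print(o["clock"])
E
```

```text
0 0.6 [0.1 0.  0.2]
-2 2.3 [ 0.2  0.  -1.9]
-3.5 2.8 [ 0.1 -0.  -3.4]
-5 5.5 [ 0.1  0.  -4.9]
-6 7.5 [ 0.1  0.  -5.9]
-7 21.7 [ 0.2  0.  -6.2]
7.8083
```

View pics/s2.png

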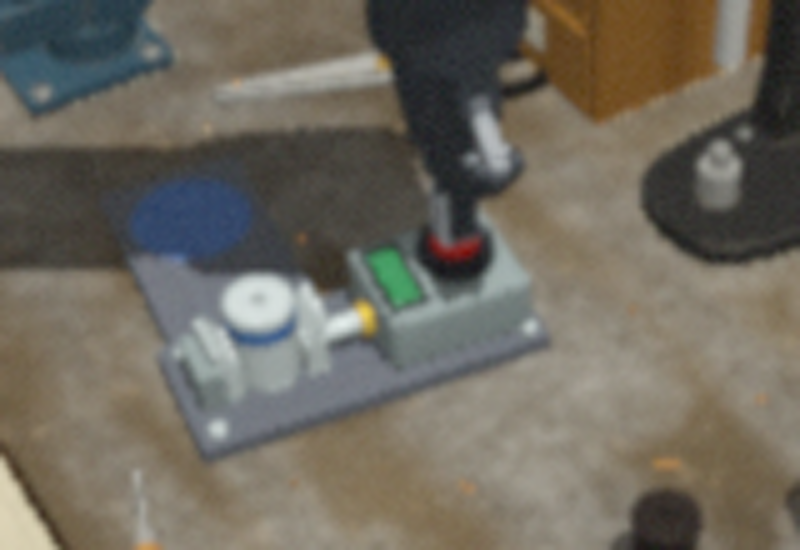

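The key bottomed: the force jumped to about 22 N at 6 mm. Next, grip and lift the master and place it on the felt.

Run:
```python
from h import *
o=ctrl.get_obs(); ctrl.move_straight(o["position"]+[0,0,60],150)
G=nest+[0,0,34]
claw.grip(1.0)
ctrl.reach(G+[0,0,70],rot(yaw)); 
ctrl.move_straight(G,120)
claw.grip(0.0,60)
o=ctrl.get_obs();print(o["gripper_width"],o["grip_force"],np.round(o["wrist_force"],1),o["clock"])
ctrl.move_straight(G+[0,0,60],100)
o=ctrl.get_obs();print(o["gripper_width"],np.round(o["wrist_force"],1))
ctrl.move_straight(G+130*y+[0,0,60],150)
s=imaging.get_image("scene");cv2.imwrite("pics/s3.png",cv2.resize(s["image"][90:220,200:380,::-1],None,fx=4,fy=4,interpolation=2))
ctrl.move_straight(G+130*y+[0,0,4],120)
for dz in(2,1,0,-1,-2):
    ctrl.move_straight(G+130*y+[0,0,dz],30);o2=ctrl.get_obs();f=o2["wrist_force"][2]-o["wrist_force"][2];print(dz,f)
    if f>4:break
print(o2["clock"])
```

```text
0.403200865392181 58.541615686845034 [-2.6  1.3 11.5] 11.025
0.4024313206613526 [-0.5 -0.2 -4. ]
2 0.240699763009407
1 -0.2482233997858665
0 15.634526383159114
14.2083
```

View pics/s3.png

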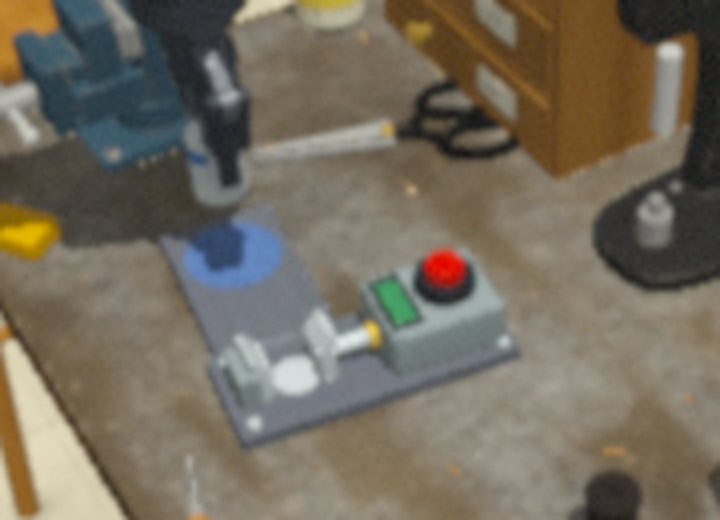

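The master hangs upright over the felt and contact is felt at the right height. I'll release it and look at the spacer from above.

Run:
```python
from h import *
claw.grip(1.0)
p=ctrl.get_obs()["position"]; ctrl.move_straight(p+[0,0,120],200)
S=np.array([491,-330,0.])
ctrl.reach(S+[-36*x[0],-36*x[1],200],rot(yaw))
w=imaging.get_image("wrist");save(w,"w4.png")
print("pred top",proj(w,S+[0,0,50]),"mid",proj(w,S+[0,0,25]))
r=landmark_of("spacer_mid",w);print([(q["position"],q["score"],at_z(w,q["position"],25)) for q in r[:2]])
r=recognise("spacer_mid",w);print([(q["position"],q["score"]) for q in r[:2]])
print(ctrl.get_obs()["clock"],ctrl.get_obs()["wrist_force"],ctrl.get_obs()["joints"])
```

```text
pred top [324.44070604 232.37466692] mid [324.53770568 223.14323206]
[([323.7, 223.9], 0.83, array([ 491.64042805, -330.90244675,   25.        ]))]
[([324.6, 225.6], 0.7)]
17.4333 [-0.26212112  0.59878973  0.48997829] [-0.23184922  0.58486079  1.08171045  1.8540992  -0.59006381  1.06798622
  2.51018924]
```

View pics/w4.png

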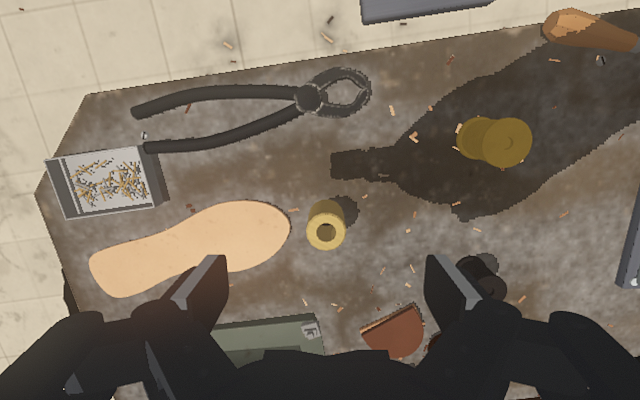

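The spacer's top is at (325,232), within 1 mm of the estimate. I'll grasp it and carry it to above the nest.

Run:
```python
from h import *
S=np.array([491.3,-330.7,34.])
ctrl.move_straight(S,150)
claw.grip(0.0,60)
o=ctrl.get_obs();print(o["gripper_width"],o["grip_force"],np.round(o["wrist_force"],1))
ctrl.move_straight(S+[0,0,120],200)
G=nest+[0,0,34]
ctrl.reach(G+[0,0,110],rot(yaw))
ctrl.move_straight(G+[0,0,48],150)
o=ctrl.get_obs();print(o["gripper_width"],np.round(o["wrist_force"],1),np.round(o["position"]-G,1),o["clock"])
w=imaging.get_image("wrist");save(w,"w5.png")
s=imaging.get_image("scene");cv2.imwrite("pics/s5.png",cv2.resize(s["image"][90:220,220:380,::-1],None,fx=4,fy=4,interpolation=2))
cv2.imwrite("pics/m5.png",np.vstack([cv2.imread("pics/s5.png"),]))
print("nest in wrist",proj(w,nest),"spacer base centre expected",proj(w,nest+[0,0,48]))
```

```text
0.40270004938099235 59.36170076834969 [-1.5  1.8  8.6]
0.40508866374393965 [ 1.3  0.2 -3.2] [ 0.4 -0.9 48.5] 21.9167
nest in wrist [326.87504683 216.78435996] spacer base centre expected [327.11480807 245.45927652]
```

View pics/s5.png

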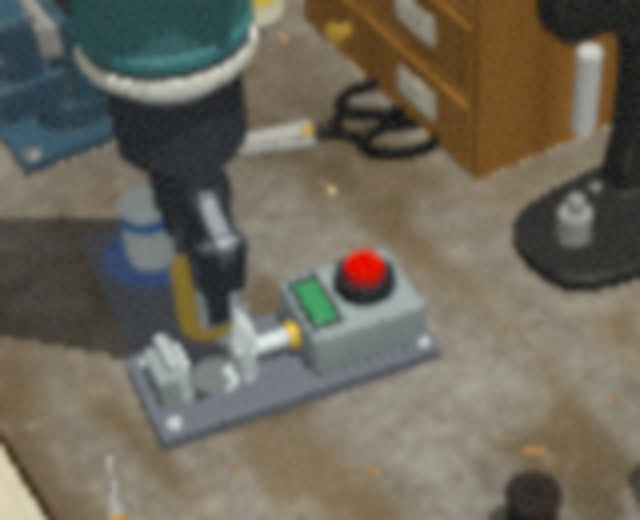

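View pics/w5.png

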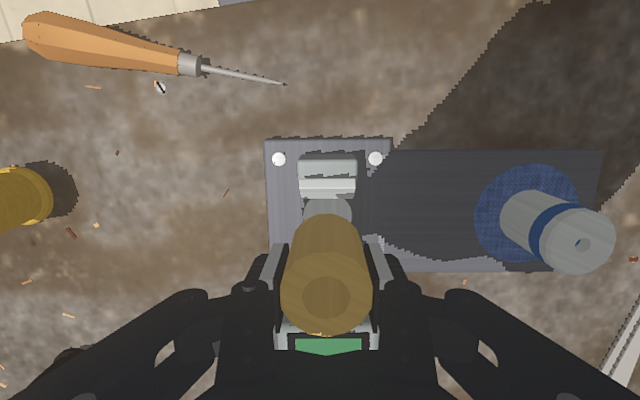

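The master stands upright on the felt. The spacer is centred over the nest, with its lower end at about (327,245), as predicted. Lowering it now.

Run:
```python
from h import *
G=nest+[0,0,34]
f0=ctrl.get_obs()["wrist_force"]
for dz in(38,30,24,18,12,7,4,2,1,0,-1):
    ctrl.move_straight(G+[0,0,dz],50);o=ctrl.get_obs();f=o["wrist_force"]-f0
    print(dz,np.round(f,1),np.round(o["wrist_torque"],2),np.round(o["position"]-G,1))
    if f[2]>25 or (dz<=1 and f[2]>12):break
w=imaging.get_image("wrist");save(w,"w6.png")
s=imaging.get_image("scene");cv2.imwrite("pics/s6.png",cv2.resize(s["image"][90:220,220:380,::-1],None,fx=4,fy=4,interpolation=2))
print(o["clock"],o["gripper_width"])
```

```text
38 [ 1.1 -0.1 -0.2] [ 0.04 -0.02  0.03] [-0.1  0.  37.8]
30 [ 0.3 -0.9 -0.6] [-0.02 -0.01  0.02] [-0.2 -0.1 29.7]
24 [-1.9 -0.5  0.3] [0.08 0.45 0.04] [-0.4  0.  23.7]
18 [-2.   0.3 -2. ] [ 0.1   0.26 -0.01] [-0.1 -0.  17.7]
12 [-0.6  0.6 -2.2] [0.12 0.21 0.06] [-0.1 -0.  11.7]
7 [-1.7 -0.6 -2.7] [ 0.13  0.23 -0.01] [-0.1 -0.   6.7]
4 [-0.6 -0.2 -2.7] [ 0.1   0.32 -0.02] [-0.1 -0.   3.9]
2 [-1.  -0.4 -2.6] [ 0.1   0.29 -0.01] [-0.1 -0.   1.9]
1 [-2.5  0.4 -1.1] [0.08 0.4  0.  ] [-0.  0.  1.]
0 [-5.9  1.6 15.4] [0.17 1.51 0.02] [ 0.1 -0.   0.4]
24.725 0.4008093422350038
```

View pics/w6.png

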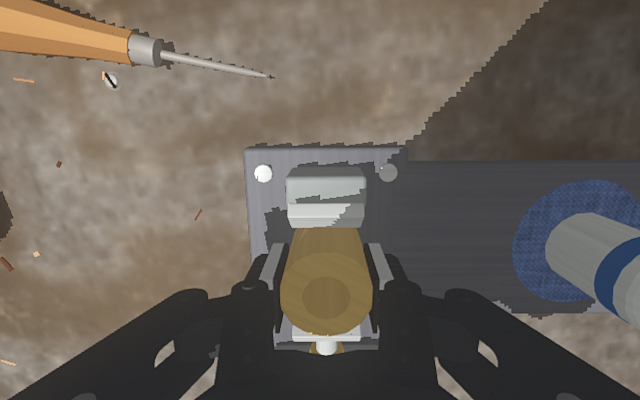

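The spacer is between the jaws and down on the base. I'll release it, retreat and check.

Run:
```python
from h import *
claw.grip(1.0)
p=ctrl.get_obs()["position"]; ctrl.move_straight(p+[0,0,60],80); ctrl.move_straight(p-36*x+[0,0,170],200); ctrl.pause(.3)
w=imaging.get_image("wrist")
s=imaging.get_image("scene");a=cv2.resize(s["image"][110:220,220:360],(640,503),interpolation=2)
cv2.imwrite("pics/f.png",cv2.resize(np.vstack([w["image"][120:370],a]),None,fx=.79,fy=.79)[:,:,::-1])
print("pred spacer top",proj(w,nest+[0,0,50]),"master top",proj(w,nest+130*y+[0,0,50]))
o=ctrl.get_obs();print(o["clock"],np.round(o["wrist_force"],1))
```

```text
pred spacer top [326.33820475 231.36087042] master top [471.95814194 231.33620739]
27.45 [-0.6 -0.5  0.5]
```

View pics/f.png

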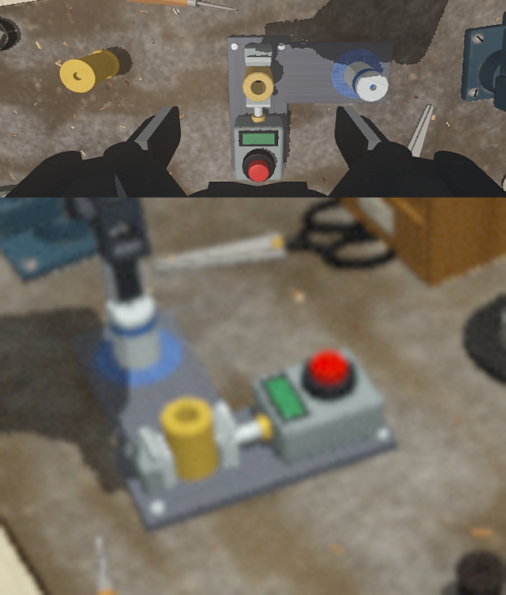

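The spacer stands upright between the jaws, the master stands upright on the felt, the key is up and the robot is clear.

```bash
python3 -c "
from h import *
print(ctrl.sign_off())"
```

```text
the job is handed in; nothing more can be done
None
```

I pressed the zero key fully down with the master in place, stood the master on the blue felt, seated the brass spacer upright in the comparator, and handed the job in at about 27 s on the robot's clock.

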